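Hang a second parts tray on a half-occupied sprung hook

TASK

Pick up the blue parts tray by its black handle and hang it on the free half of the hook stand, next to the white tray. Its hook goes over the bar and the red tooth under the hook must drop fully home into the notch in the bar; the notched half is adjustable, so feel for the notch by sliding the tray along with a light press, never shoving hard on the stand. Let go with the tray hanging upright and still; leave the white tray hanging where it is and the yellow tray where it stands.

Things in the scene. Friction and masses are not known exactly. Their poses are not given: they have to be found in the camera images.
- blue_tray: The tray to hang: open blue box 80 (x) by 76 (y) by 60 mm high, 0.2 to 0.45 kg, on the table. Origin: centre of its underside; z up, +x to its rear, where the steel hook is (outer face of the rear wall at x +40 mm).
- blue_handle (a point): Centre of the blue tray's black handle bar, at x +8, y 0, z 92 mm in the tray's frame. The bar runs along the tray's y, 68 mm clear between its uprights, 10 mm thick (x), 16 mm tall. Axes as the tray's.
- blue_hook (a point): Middle of the hook's channel under its bridge plate, tray frame x +45.5, y 0, z 60 mm. Bridge 4 mm thick; a lip hangs from it to z 38, 3 mm thick, outer face x +54; both 70 mm wide in y. The channel between rear wall and lip is 11 mm wide (x +40 to +51). The red tooth fills it at y 0 from z 60 down to 53, 12 mm wide (y).
- stand: Hook stand, fixed. Frame 270 mm wide, base plate 8 mm thick (x -90 to +70), and on its cross beam (z 95 to 125) an aluminium bar on edge, 6 mm thick, along the stand's y, top edge at z 150. Origin: on the table, in the bar's mid-plane, mid-width. Trays hang on the -x side, axes parallel to the stand's; held level and seated, origin at x -45.5, z 90 mm; let go, it leans back about 0.1 rad. The -y half (y -98 to -10) is rigid, taken.
- free_half (a point): Fixed point of the stand frame at x 0, y +54, z 150 mm: middle of the range of the free half's notch. The free half is a piece 96 mm long; the notch near its middle is 16 mm wide, 9 deep, and its centre lies 0 to 20 mm to either side of this point (visible, not measured). With its tooth on the bar's edge beside the notch a tray sits 7 mm too high.
- free_end (a point): Point of the stand frame at x 0, y +80, z 150 mm, just outside the notch's range. The free half is sprung: it yields downwards 0.5 mm per newton, at most 14 mm, and comes back up. Presses above 20 N damage it; 3 to 10 N is plenty to feel the tooth drop. Poses are good to some mm only: touching the bar's front lightly with the tray's rear wall, lip still above the bar, finds it exactly.
- hung_tray: The white tray hanging in the -y half's notch (origin at stand y -54 mm), same size, handle and hook as the blue one, brass screws in it. Origin and axes as for the blue tray. It hangs loosely and must not be displaced.
- yellow_tray: A yellow tray of the same size and handle but without a hook, standing on the table; to be left alone. Origin: centre of its underside.

How it is judged (in metres and radians):
On the way, in this order (a step that is already met when the one before it is completed fails the run):
1. the blue tray is lifted clear of the table (height (world z) of blue_tray above 0.05 m and contact force between blue_tray and stand below 0.5 N), for 0.2 s.
2. the blue tray's hook is over the free half of the bar and the tray bears on it (x of blue_tray in the frame of stand between -0.056 and -0.036 m and y of blue_tray in the frame of stand above 0.02 m and z of blue_hook in the frame of stand below 0.1625 m and contact force between blue_tray and stand above 0.5 N), for 0.1 s.
At the end, for the whole second after the job is handed in: Blue tray on the +y half, tooth in the notch: in the stand frame x -56 to -36, y 26 to 82, blue_hook z 140 to 152 mm; tilt under 0.2 rad, parallel to the bar within 0.12 rad, at rest. White tray within 8 mm of its start, z 84 to 90.5 mm, tilt under 0.2 rad, at rest. Yellow tray moved under 15 mm (x of blue_tray in the frame of stand between -0.056 and -0.036 m and y of blue_tray in the frame of stand between 0.026 and 0.082 m and z of blue_hook in the frame of stand between 0.14 and 0.152 m and angle between each of blue_tray, hung_tray's own z axis and vertical below 0.2 rad and angle between the y axis of blue_tray and the y axis of stand, either way round below 0.12 rad and linear speed of each of blue_tray, hung_tray below 0.02 m/s and angular speed of blue_tray below 0.2 rad/s and distance of hung_tray from where it was at the start of the episode below 0.008 m and z of hung_tray in the frame of stand between 0.084 and 0.0905 m); the robot touches nothing.
It fails at once if the blue tray is pressed or struck against the stand with more than 20 N (contact force between blue_tray and stand above 20 N).
It fails at once if the white tray is displaced by more than 12 mm or tipped over 0.3 rad (distance of hung_tray from where it was at the start of the episode above 0.012 m or angle between hung_tray's own z axis and vertical above 0.3 rad).
It fails at once if the yellow tray is moved by more than 15 mm (distance of yellow_tray from where it was at the start of the episode above 0.015 m).
It also fails if it takes over 64 s, if anything falls off the work surface, if the arm or the gripper's body presses on something with over 40 N, if the wrist force passes 120 N, or if a joint passes its speed limit or range.

ROBOT

A 7-joint arm with a two-finger parallel gripper is mounted at the origin on the work surface. World frame = base frame: x ahead of the robot, y to its left, z up, the work surface at z = 0. Lengths are in m, angles in degrees, forces in N, time in s.
With the tool pointing down it reaches from about 0.425 to 0.875 m from the base axis. Payload 4.7 kg.
Tool frame: the origin (TCP) lies midway between the tips of the shut fingers; the grasp point (between the pads) lies 19 mm behind it; z points along the fingers, y is the direction in which the jaws open and shut (so a half turn about z gives the same grasp; the last joint's range is limited). The gripper opens to 87 mm and grips with 3 to 60 N. Pads are 19 mm wide; open, the fingers measure 117 mm over their backs; the gripper's body (75 mm by 190 mm) begins 51 mm behind the grasp point.
Start: joints at [66.87, 18.392, -4.016, 83.108, 1.295, 78.541, -3.26], TCP at [0.264, -0.594, 0.184] pointing down, gripper open.
Joint ranges: [-163.93, 163.93], [-17.29, 119.83], [-79.2, 71.16], [3.27, 140.29], [-89.18, 269.18], [5.43, 117.66], [-154.24, 154.24]. Speed limits (degrees/s): [147.25, 147.25, 180, 180, 180, 180, 180].

INTERFACE

Orientations are given as [roll, pitch, yaw] about the fixed x, y, z axes, in that order (R = Rz(yaw) Ry(pitch) Rx(roll)).
In Python, from cell import env gives the robot as it stands.
- The arm moves only by the tool apply_moves, never from a script. Its argument "targets" is a list of rows, each a list of 2 entries, a list of its own where there are three numbers: the shift along the world's x, y, z in mm, then the turn, a rotation vector about the world's x, y, z in rad. A call has 1 to 8 rows; each row is the pose to reach, as a shift and turn from the pose commanded when the call began; what a row does not reach only later rows make up. A row lasts 1/10 s, in which the tool goes at most 50 mm and 8.59 degrees, less where a joint would pass 70% of its speed; a pose out of reach is approached as far as the arm can. A call with a gripper value outside its range is refused whole. "hand" is the finger opening in mm, from 0 to 87, set as the call begins (left out, the last holds). The fingers move at their own pace and stop on an object; "squeeze" is the grip in N (left out, the last holds). Time passes only in rows, so rows that repeat a pose let the fingers close. It gives the time, the measured TCP pose, the force and the opening at its end, in the units of the state.
- env.get_obs(): the state, without advancing time (a new reading comes with each control period).
- env.read_camera(name): name is "scene" or "top" or "wrist"; returns a dict with "image" (420x560x3 uint8, red, green, blue), "camera_matrix" (3x3 intrinsics, pixels), "camera_from_world" (4x4, takes a point from world to camera coordinates); the wrist camera has in their place "mount" (4x4, takes a point from camera to tool coordinates, whose origin is the TCP and whose axes are the flange's). Camera axes: x right, y down, z forward; pixel columns grow to the right and rows downward; lengths in m; the calibration is good to about 2 mm. The wrist camera is an equidistant fisheye: a pixel r from the principal point sees the ray r / f radians off the axis. A picture is of the moment at which its call begins: read the wrist's pose just before it. There is no depth.
- env.sign_off(): hands the job in, once; it reports no verdict.
Trained networks look in a picture, given as the dict that the camera call returned (one of the last four; its "shot" number tells which), for a name from the list of things; names that differ only in an ending like _2 or _b are one class to them, and where a whole thing is asked for, a point or a joint stands for the part that bears it (a point fixed in the world has none). Each returns a list of dicts, best first, with "conf" (0 to 1); they miss things now and then, are a little off and sometimes report something else, mostly with a low value. They report only what shows in the picture. A call takes as long as a camera call.
- env.regions_of(picture, target): "region" (420x560 bool, what is visible of it) and "rect" ([left, top, right, bottom] in pixels, round what is visible of it).
The state is a dict: "time_s": time; "qpos": joint angles; "joint_velocities": joint speeds; "effort": joint torques, N m; "tool_pos": TCP position; "tool_rot": TCP orientation; "force": force on the tool from outside, world axes, zero at the start; "wrist_torque": the same for the moment, N m; "grip_width": finger opening in m.
Only numpy, scipy, OpenCV 4.12 (cv2) and the standard library are available. Lean on these libraries where they do the work, as an engineer would, in place of code of your own. Each camera call takes 0.05 s, during which the arm holds its last target. There are 200 camera calls.

## Working session

There is one attempt and no reset: what is moved stays moved. The work goes in short steps, Python scripts to look and compute and a tool call to move; the robot and the scene stay as the last step left them, time stands still between calls to the robot, and variables do not carry over. Pictures are saved under pics/ and viewed, about 8 in all and at most 12, crops included, and the job is handed in when it is done.

Besides the shell and the picture viewer there is one more tool, called after "Request:" as name(argument=value, ...) on one line, values as JSON. apply_moves: Moves the arm, as the interface text tells. Its arguments: {"type":"object","properties":{"targets":{"type":"array","items":{"type":"array"}},"hand":{"type":"number"},"squeeze":{"type":"number"}},"required":["targets"]}

```bash
mkdir -p pics; ls; cat > h.py <<'E'
import numpy as np, cv2
from cell import env
np.set_printoptions(precision=4,suppress=True)
def save(name,img,s=1):
    cv2.imwrite('pics/'+name, cv2.resize(img[...,::-1],None,fx=s,fy=s,interpolation=cv2.INTER_CUBIC))
def ray(p,u,v):
    K=p['camera_matrix'];T=p['camera_from_world'];R=T[:3,:3];t=T[:3,3]
    d=R.T@np.linalg.inv(K)@[u,v,1];return -R.T@t,d/np.linalg.norm(d)
def atz(p,u,v,z):
    c,d=ray(p,u,v);return c+d*(z-c[2])/d[2]
def proj(p,X):
    X=np.atleast_2d(X);T=p['camera_from_world'];c=X@T[:3,:3].T+T[:3,3];q=c@p['camera_matrix'].T
    return q[:,:2]/q[:,2:]
E
python3 - <<'E'
from h import *
o=env.get_obs();print({k:np.round(v,4) for k,v in o.items()})
ims=[]
for c in ('scene','top'):
    p=env.read_camera(c);ims.append(p['image']);print(c,p['camera_matrix'],p['camera_from_world'])
    np.savez(c+'.npz',**{k:p[k] for k in('image','camera_matrix','camera_from_world')})
    for t in('blue_tray','blue_handle','stand','hung_tray','yellow_tray'):
        print(t,[(round(r['conf'],2),r['rect'],np.argwhere(r['region']).mean(0)[::-1].round()) for r in env.regions_of(p,t)][:2])
    save(c+'.png',p['image'],1.4)
E
```

```text
pics
{'time_s': np.float64(0.0), 'qpos': array([66.8708, 18.4387, -4.0155, 83.1755,  1.2941, 78.5406, -3.2603]), 'joint_velocities': array([-0.0418, -0.0055, -0.0736,  0.0095,  0.043 ,  0.017 , -0.0428]), 'effort': array([ -0.0003, -49.1292,  -0.4043, -31.2525,  -0.0641,   0.0437,
         0.0002]), 'tool_pos': array([ 0.2634, -0.5935,  0.183 ]), 'tool_rot': array([-179.8904,    0.0049,   23.9384]), 'force': array([-0.0847,  0.6028,  0.44  ]), 'wrist_torque': array([ 0.0109, -0.0137,  0.0373]), 'grip_width': np.float64(0.0874)}
scene [[470.0789   0.     271.5853]
 [  0.     470.0789 208.5627]
 [  0.       0.       1.    ]] [[-0.4631  0.8863 -0.0023  0.2393]
 [ 0.7719  0.4021 -0.4924 -0.3638]
 [-0.4355 -0.2298 -0.8704  1.4831]
 [ 0.      0.      0.      1.    ]]
blue_tray [(0.67, [169.2, 118.5, 208.3, 154.4], array([186., 137.]))]
blue_handle [(0.59, [166.6, 115.1, 205.4, 155.1], array([186., 136.])), (0.2, [185.4, 210.6, 307.5, 305.9], array([247., 257.]))]
stand [(0.95, [184.5, 211.6, 307.9, 308.4], array([247., 257.]))]
hung_tray [(0.9, [207.9, 189.8, 253.4, 232.1], array([231., 211.]))]
yellow_tray [(0.62, [378.5, 217.3, 429.1, 264.5], array([402., 239.]))]
top [[483.7162   0.     271.8854]
 [  0.     483.7162 211.0126]
 [  0.       0.       1.    ]] [[-0.0287 -0.9996  0.0008  0.0146]
 [-0.9844  0.0282 -0.1736  0.5342]
 [ 0.1735 -0.0057 -0.9848  1.2322]
 [ 0.      0.      0.      1.    ]]
blue_tray [(0.93, [381.2, 236.5, 420.5, 278.0], array([401., 256.]))]
blue_handle [(0.86, [384.5, 236.0, 423.5, 275.6], array([400., 256.]))]
stand [(0.94, [225.1, 150.0, 326.8, 209.1], array([267., 179.])), (0.4, [129.5, 239.6, 168.3, 272.3], array([148., 257.]))]
hung_tray [(0.97, [281.9, 158.7, 314.4, 196.0], array([297., 178.]))]
yellow_tray [(0.82, [127.1, 242.9, 165.8, 274.5], array([148., 257.]))]
```

```bash
python3 - <<'E'
from h import *
a=np.load('top.npz')['image'];b=np.load('scene.npz')['image']
f=lambda im,x0,y0,x1,y1,s:cv2.resize(im[y0:y1,x0:x1],None,fx=s,fy=s,interpolation=cv2.INTER_CUBIC)
save('c1.png',f(a,210,140,430,290,3.6))
save('c2.png',f(b,155,105,355,315,2.85))
E
```

```text
(no output)
```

View pics/c1.png

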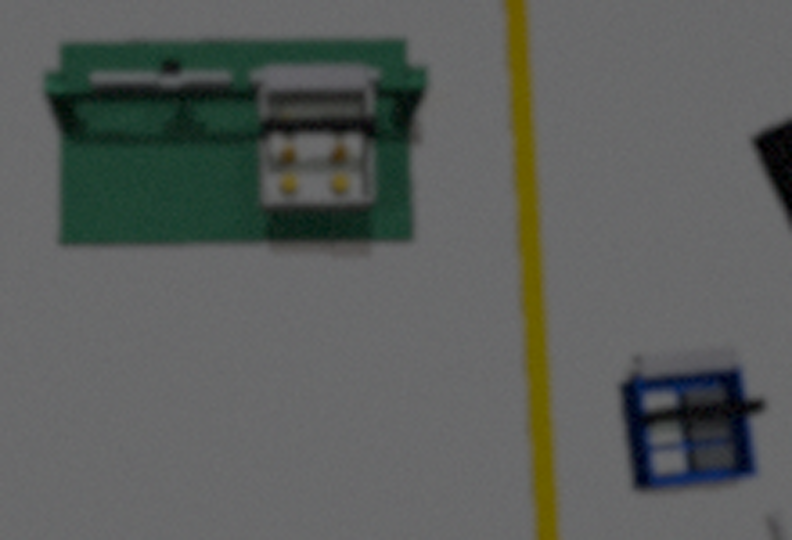

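View pics/c2.png

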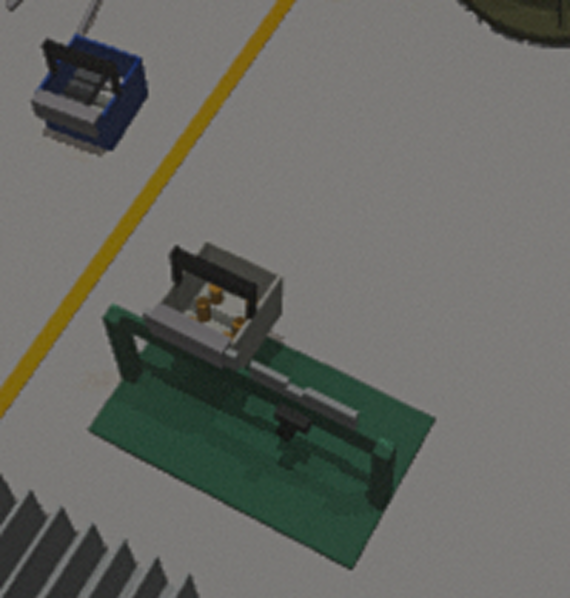

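The top view shows the stand with its plate corners near (62,42), (405,40), (412,243) and (60,243) in the crop, and the white tray on its right (−y) half. In the scene crop the notch is a gap in the bar near (296,389). The blue tray stands at lower right, hook towards +x and nearly parallel to the bar.

```bash
cat >> h.py <<'E'
from scipy.optimize import least_squares
def fit(obs,x0):
    # obs: list of (cam,u,v,[x,y,z] local); pose x,y,yaw
    def f(q):
        c,s=np.cos(q[2]),np.sin(q[2]);R=np.array([[c,-s,0],[s,c,0],[0,0,1]])
        return np.concatenate([proj(p,R@np.array(l)+[q[0],q[1],0])[0]-[u,v] for p,u,v,l in obs])
    r=least_squares(f,x0,loss='soft_l1',x_scale=[.01,.01,.05]);return r.x,r.fun.reshape(-1,2)
E
python3 - <<'E'
from h import *
t=dict(np.load('top.npz'));s=dict(np.load('scene.npz'))
T=lambda x,y:(t,210+x/3.6-.36,140+y/3.6-.36)
S=lambda x,y:(s,155+x/2.85-.3,105+y/2.85-.3)
for n,(x,y) in dict(ul=(62,42),ur=(405,40),lr=(412,243),ll=(60,243)).items(): print(n,atz(*T(x,y),.008))
for n,(x,y) in dict(a=(435,418),b=(352,568),c=(90,430)).items(): print('scene',n,atz(*S(x,y),.008))
# stand bar ends top, z .15
for n,q in dict(barL=T(90,74),barR=T(232,72),knob=T(172,67),notch=S(296,386),barLs=S(357,412),barRs=S(250,364)).items(): print(n,atz(*q,.15))
for n,(x,y) in dict(rl=(624,383),rr=(740,370),fr=(754,472),fl=(636,488)).items(): print('blue rim',n,atz(*T(x,y),.06))
for n,q in dict(hl=T(640,414),hr=T(760,405)).items(): print(n,atz(*q,.1))
q=T(690,408);print(atz(*q,.092))
for n,q in dict(shl=S(120,62),shr=S(45,40)).items(): print(n,atz(*q,.1))
E
```

```text
ul [0.7136 0.1195 0.008 ]
ur [ 0.7077 -0.1459  0.008 ]
lr [ 0.5479 -0.1437  0.008 ]
ll [0.5555 0.1231 0.008 ]
scene a [0.5545 0.1233 0.008 ]
scene b [0.7129 0.1206 0.008 ]
scene c [ 0.7081 -0.146   0.008 ]
barL [0.6464 0.0883 0.15  ]
barR [ 0.645  -0.0093  0.15  ]
knob [0.6498 0.0318 0.15  ]
notch [0.6426 0.0328 0.15  ]
barLs [0.6403 0.0862 0.15  ]
barRs [ 0.6425 -0.0092  0.15  ]
blue rim rl [ 0.432  -0.2849  0.06  ]
blue rim rr [ 0.439  -0.3689  0.06  ]
blue rim fr [ 0.366 -0.373  0.06 ]
blue rim fl [ 0.3571 -0.2883  0.06  ]
hl [ 0.4064 -0.2852  0.1   ]
hr [ 0.4102 -0.3688  0.1   ]
[ 0.4102 -0.3223  0.092 ]
shl [ 0.3963 -0.2944  0.1   ]
shr [ 0.4068 -0.3738  0.1   ]
```

Request:
apply_moves(targets=[[[140,265,30],[0,0,1.22]],[[140,265,30],[0,0,1.22]],[[140,265,30],[0,0,1.22]],[[140,265,30],[0,0,1.22]],[[140,265,30],[0,0,1.22]],[[140,265,30],[0,0,1.22]],[[140,265,30],[0,0,1.22]],[[140,265,30],[0,0,1.22]]], hand=60)

```text
time_s: 1.4
tool_pos: [0.4052, -0.3272, 0.2149]
tool_rot: [179.9, 0.1, 93.3]
force: [-0.9, -1.0, -1.3]
grip_width: 0.0603
```

Request:
apply_moves(targets=[[[0,0,0],[0,0,0.04]],[[0,0,0],[0,0,0.04]],[[0,0,0],[0,0,0.04]]])

```text
time_s: 1.7
tool_pos: [0.4037, -0.3292, 0.2142]
tool_rot: [180.0, 0.0, 94.9]
force: [0.4, 0.8, -0.8]
grip_width: 0.0602
```

```bash
python3 - <<'E'
from h import *
o=env.get_obs();print(o['time_s'],o['tool_pos'],o['tool_rot'],o['qpos'],o['force'])
p=env.read_camera('wrist');print(p['camera_matrix'],p['mount'])
np.savez('w1.npz',pos=o['tool_pos'],rot=o['tool_rot'],**{k:p[k] for k in('image','camera_matrix','mount')})
for t in('blue_tray','blue_handle'):
    print(t,[(round(r['conf'],2),r['rect']) for r in env.regions_of(p,t)][:2])
save('w1.png',p['image'],1.4)
E
```

```text
1.7 [ 0.4037 -0.3292  0.2142] [179.9862   0.0124  94.9104] [ 55.4635   2.7201 -19.7705  98.1349   0.9365  79.2879  40.4502] [ 0.4197  0.8113 -0.8264]
[[325.1923   0.     279.8706]
 [  0.     325.1923 207.5544]
 [  0.       0.       1.    ]] [[ 0.0007 -0.9573 -0.289   0.0796]
 [ 1.      0.0006  0.0006 -0.0012]
 [-0.0005 -0.289   0.9573 -0.2003]
 [ 0.      0.      0.      1.    ]]
blue_tray [(0.58, [240.9, 151.1, 326.9, 235.0])]
blue_handle [(0.59, [242.0, 147.2, 329.6, 236.9])]
```

View pics/w1.png

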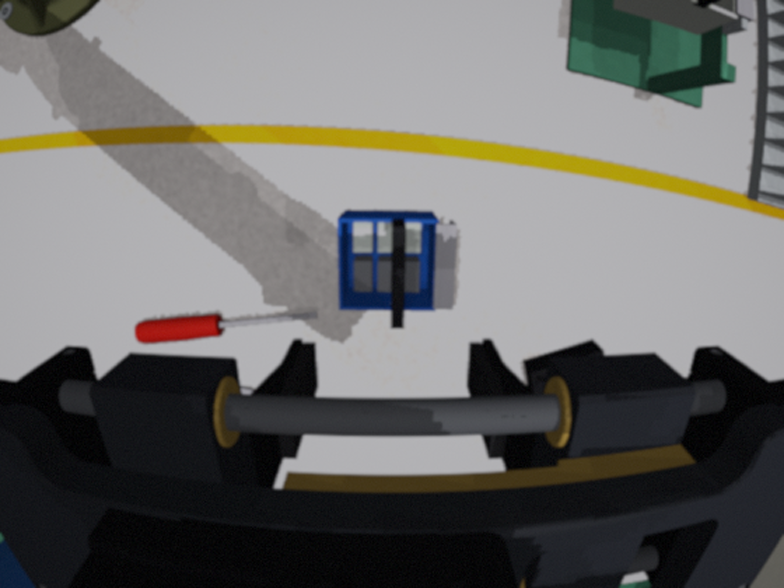

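Wrist view: the blue tray's rim runs from (341,213) to (434,309) and the handle from (399,219) to (397,327), roughly square to the jaws.

```bash
cat >> h.py <<'E'
from scipy.spatial.transform import Rotation as Ro
def wray(w,u,v):
    K=w['camera_matrix'];a=np.array([u-K[0,2],v-K[1,2]])/K[0,0];r=np.hypot(*a)
    d=np.array([*(a/r*np.sin(r)),np.cos(r)]);M=w['mount'];R=Ro.from_euler('xyz',w['rot'],degrees=True).as_matrix()
    return w['pos']+R@M[:3,3],R@M[:3,:3]@d
def watz(w,u,v,z):
    c,d=wray(w,u,v);return c+d*(z-c[2])/d[2]
E
python3 - <<'E'
from h import *
w=dict(np.load('w1.npz'))
for x,y,z in[(399,219,.1),(397,327,.1),(341,213,.06),(434,213,.06),(434,309,.06),(341,309,.06)]: print(watz(w,x/1.4-.15,y/1.4-.15,z))
E
```

```text
[ 0.4044 -0.2923  0.1   ]
[ 0.4102 -0.3722  0.1   ]
[ 0.3598 -0.2966  0.06  ]
[ 0.4324 -0.2904  0.06  ]
[ 0.441  -0.3693  0.06  ]
[ 0.3644 -0.3759  0.06  ]
```

Request:
apply_moves(targets=[[[4,-3,-40],[0,0,0]],[[4,-3,-80],[0,0,0]],[[4,-3,-110],[0,0,0]],[[4,-3,-130],[0,0,0]],[[4,-3,-140],[0,0,0]],[[4,-3,-140],[0,0,0]]])

```text
time_s: 2.45
tool_pos: [0.4069, -0.3316, 0.0729]
tool_rot: [-179.9, -0.1, 95.0]
force: [0.1, 0.1, 0.4]
grip_width: 0.06
```

Request:
apply_moves(targets=[[[0,0,0],[0,0,0]],[[0,0,0],[0,0,0]],[[0,0,0],[0,0,0]],[[0,0,0],[0,0,0]],[[0,0,0],[0,0,0]],[[0,0,0],[0,0,0]]], hand=0, squeeze=40)

```text
time_s: 3.05
tool_pos: [0.4078, -0.3322, 0.0743]
tool_rot: [180.0, 0.0, 95.0]
force: [0.9, -1.2, 0.1]
grip_width: 0.0199
```

Request:
apply_moves(targets=[[[0,0,0],[0,0,0]],[[0,0,0],[0,0,0]],[[0,0,0],[0,0,0]],[[0,0,0],[0,0,0]]])

```text
time_s: 3.45
tool_pos: [0.4077, -0.3321, 0.0741]
tool_rot: [180.0, -0.0, 95.0]
force: [0.9, 0.6, -0.3]
grip_width: 0.0002
```

Request:
apply_moves(targets=[[[0,0,10],[0,0,0]],[[0,0,30],[0,0,0]],[[0,0,60],[0,0,0]],[[0,0,90],[0,0,0]],[[0,0,120],[0,0,0]],[[0,0,120],[0,0,0]],[[0,0,120],[0,0,0]]])

```text
time_s: 4.15
tool_pos: [0.4081, -0.3324, 0.1952]
tool_rot: [179.9, 0.1, 95.0]
force: [0.2, 0.4, -0.3]
grip_width: 0.0003
```

```bash
python3 - <<'E'
from h import *
o=env.get_obs();print(o['time_s'],o['tool_pos'],o['tool_rot'],o['force'],o['wrist_torque'],o['grip_width'])
p=env.read_camera('wrist')
np.savez('w2.npz',pos=o['tool_pos'],rot=o['tool_rot'],**{k:p[k] for k in('image','camera_matrix','mount')})
save('w2.png',p['image'][130:330,150:410],3)
E
```

```text
4.15 [ 0.4081 -0.3324  0.1952] [179.9211   0.0945  94.9844] [ 0.1603  0.3869 -0.2573] [ 0.0128 -0.1258 -0.0425] 0.0002936050748858996
```

View pics/w2.png

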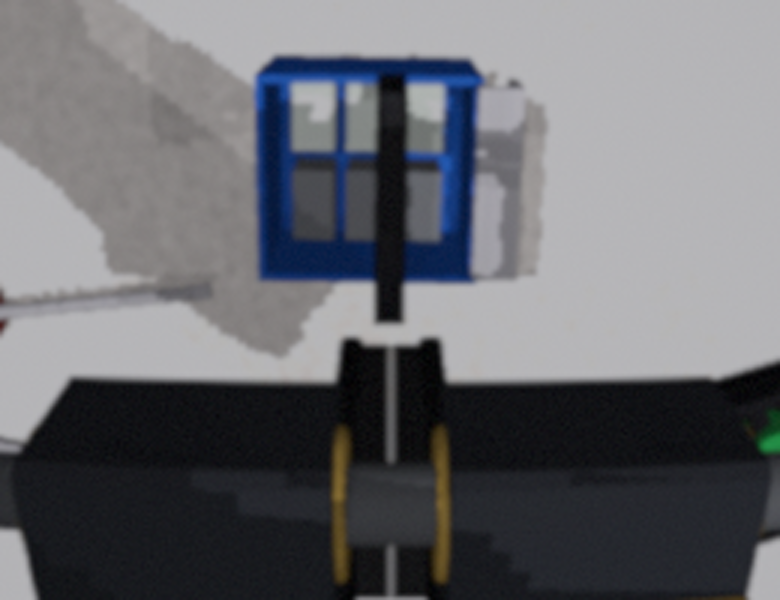

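The fingers closed on nothing. The tray still stands undisturbed, with the handle ending at about (390,320) in the crop and the finger tips at (390,345). I'll check the geometry.

```bash
cat >> h.py <<'E'
def wproj(w,X):
    M=w['mount'];R=Ro.from_euler('xyz',w['rot'],degrees=True).as_matrix()
    c=M[:3,:3].T@(R.T@(np.asarray(X)-w['pos'])-M[:3,3]);th=np.arctan2(np.hypot(c[0],c[1]),c[2])
    return w['camera_matrix'][:2,2]+w['camera_matrix'][0,0]*th*c[:2]/np.hypot(c[0],c[1])
E
python3 - <<'E'
from h import *
w=dict(np.load('w2.npz'));f=lambda x,y:(150+x/3-.33,130+y/3-.33)
print('tcp crop px',(wproj(w,w['pos'])-[150,130])*3, 'tcp w1 px',wproj(dict(np.load('w1.npz')),np.load('w1.npz')['pos'])*1.4)
for z in(.1,):
  for x,y in[(391,75),(391,322)]:print('handle',watz(w,*f(x,y),z))
for x,y in[(260,75),(475,75),(473,278),(262,278)]:print('rim',watz(w,*f(x,y),.06))
p=env.read_camera('top');save('t2.png',p['image'][190:300,330:470],5)
a=dict(np.load('top.npz'));print(np.abs(p['image'].astype(int)-a['image'])[230:280,378:425].mean())
E
```

```text
tcp crop px [394.4029 315.5808] tcp w1 px [394.0548 329.2683]
handle [ 0.4038 -0.292   0.1   ]
handle [ 0.4109 -0.3723  0.1   ]
rim [ 0.359  -0.3009  0.06  ]
rim [ 0.4333 -0.2946  0.06  ]
rim [ 0.4407 -0.3686  0.06  ]
rim [ 0.3638 -0.3754  0.06  ]
19.975744680851065
```

View pics/t2.png

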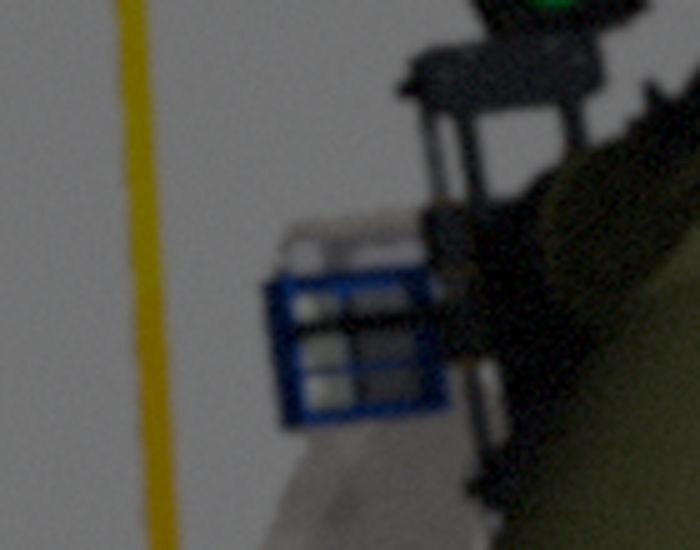

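```bash
python3 - <<'E'
from h import *
o=env.get_obs();t=o['tool_pos'];p=env.read_camera('scene');im=p['image'].copy()
q=proj(p,[t,t+[0,0,.019],t+[0,0,.07]]);print(q)
x0,y0=int(q[0,0])-60,max(0,int(q[0,1])-60)
c=cv2.resize(im[y0:y0+100,x0:x0+130],None,fx=6,fy=6,interpolation=cv2.INTER_CUBIC)
for k in q: cv2.circle(c,tuple(int(v) for v in (k-[x0,y0])*6+3),3,(255,0,0),-1)
save('s3.png',c);print(x0,y0)
E
```

```text
[[177.22   100.8626]
 [175.8996  95.7019]
 [172.168   81.1175]]
117 40
```

View pics/s3.png

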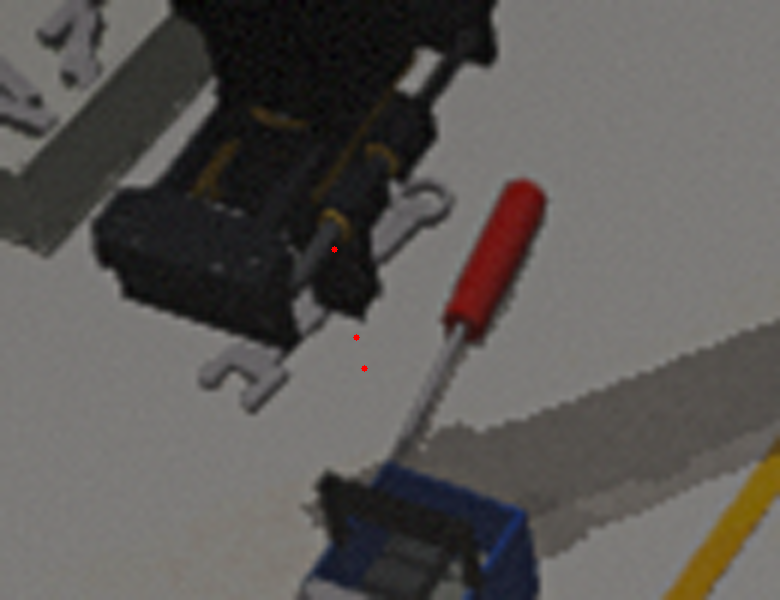

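The scene view shows the real finger tips at about (358,315), some 50 crop pixels (about 32 mm) above where the reported TCP projects (364,368). The wrist view agrees, at about −35 mm. So the fingers passed above the handle, and I need to go about 32 mm deeper, watching the force.

Request:
apply_moves(targets=[[[0,0,0],[0,0,0]],[[0,0,0],[0,0,0]],[[0,0,0],[0,0,0]],[[0,0,0],[0,0,0]],[[0,0,-40],[0,0,0]],[[0,0,-80],[0,0,0]],[[0,0,-110],[0,0,0]],[[0,0,-120],[0,0,0]]], hand=60)

```text
time_s: 5.1
tool_pos: [0.4056, -0.3305, 0.0707]
tool_rot: [-179.8, -0.2, 95.0]
force: [-0.7, 0.4, -0.3]
grip_width: 0.0554
```

Request:
apply_moves(targets=[[[0,0,-6],[0,0,0]],[[0,0,-12],[0,0,0]],[[0,0,-18],[0,0,0]],[[0,0,-24],[0,0,0]],[[0,0,-24],[0,0,0]]])

```text
time_s: 5.6
tool_pos: [0.4075, -0.332, 0.0498]
tool_rot: [-180.0, -0.0, 95.0]
force: [0.2, -0.1, 0.8]
grip_width: 0.06
```

Request:
apply_moves(targets=[[[0,0,-4],[0,0,0]],[[0,0,-8],[0,0,0]],[[0,0,-8],[0,0,0]]])

```text
time_s: 5.9
tool_pos: [0.4073, -0.3319, 0.0415]
tool_rot: [-180.0, -0.0, 95.0]
force: [-0.4, -0.1, -0.3]
grip_width: 0.06
```

Request:
apply_moves(targets=[[[0,0,0],[0,0,0]],[[0,0,0],[0,0,0]],[[0,0,0],[0,0,0]],[[0,0,0],[0,0,0]],[[0,0,0],[0,0,0]],[[0,0,0],[0,0,0]],[[0,0,0],[0,0,0]],[[0,0,0],[0,0,0]]], hand=0, squeeze=40)

```text
time_s: 6.7
tool_pos: [0.4079, -0.3321, 0.042]
tool_rot: [180.0, 0.0, 95.0]
force: [0.4, -0.8, -1.3]
grip_width: 0.0096
```

Gripped: the opening stopped at 9.6 mm on the 10 mm handle. Lifting.

Request:
apply_moves(targets=[[[0,0,5],[0,0,0]],[[0,0,20],[0,0,0]],[[0,0,50],[0,0,0]],[[0,0,90],[0,0,0]],[[0,0,130],[0,0,0]],[[0,0,160],[0,0,0]],[[0,0,160],[0,0,0]],[[0,0,160],[0,0,0]]])

```text
time_s: 7.5
tool_pos: [0.4077, -0.3321, 0.2027]
tool_rot: [180.0, 0.1, 95.0]
force: [-0.9, 0.6, -3.9]
grip_width: 0.0097
```

```bash
python3 - <<'E'
from h import *
o=env.get_obs();print(o['time_s'],o['tool_pos'],o['tool_rot'],o['force'],o['wrist_torque'],o['grip_width'],o['qpos'])
p=env.read_camera('wrist')
np.savez('w4.npz',pos=o['tool_pos'],rot=o['tool_rot'],**{k:p[k] for k in('image','camera_matrix','mount')})
a=cv2.resize(p['image'][100:300,150:410],None,fx=1.9,fy=1.9,interpolation=cv2.INTER_CUBIC)
s=env.read_camera('scene')
q=proj(s,o['tool_pos'])[0].astype(int);print(q)
x0,y0=q[0]-45,max(0,q[1]-40)
b=cv2.resize(s['image'][y0:y0+95,x0:x0+74],(296,380),interpolation=cv2.INTER_CUBIC)
save('g4.png',np.hstack([a,b]));print(x0,y0)
E
```

```text
7.5 [ 0.4077 -0.3321  0.2027] [179.9621   0.058   94.9842] [-0.8681  0.5623 -3.9011] [-0.0074 -0.0777 -0.0397] 0.009724307883802732 [ 55.4627   3.6115 -19.9864  98.5628   1.2812  77.9791  40.2316]
[176  98]
131 58
```

View pics/g4.png

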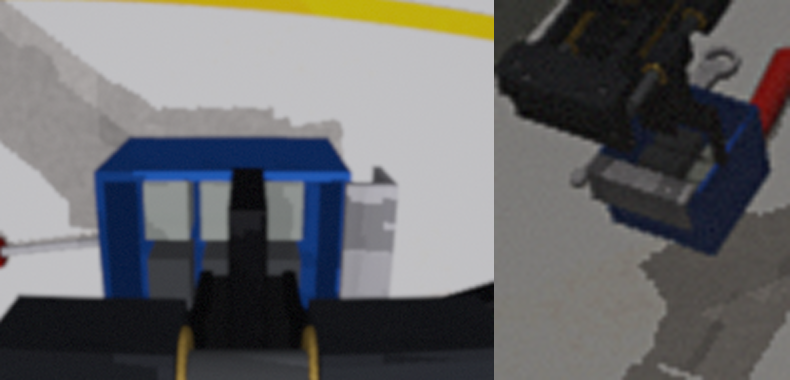

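The tray is held level and weighs about 0.4 kg. I'll carry it in front of the stand, clear of the white tray.

Request:
apply_moves(targets=[[[10,20,0],[0,0,-0.02]],[[25,50,0],[0,0,-0.04]],[[40,90,0],[0,0,-0.06]],[[50,130,0],[0,0,-0.08]],[[62,170,0],[0,0,-0.1]],[[62,210,0],[0,0,-0.107]],[[62,250,0],[0,0,-0.107]],[[62,290,0],[0,0,-0.107]]])

```text
time_s: 8.4
tool_pos: [0.4683, -0.0404, 0.2002]
tool_rot: [-179.8, -0.0, 88.9]
force: [0.9, 0.5, -2.8]
grip_width: 0.0094
```

Request:
apply_moves(targets=[[[0,35,0],[0,0,0]],[[0,65,0],[0,0,0]],[[0,82,-5],[0,0,0]],[[0,88,-10],[0,0,0]],[[0,88,-13],[0,0,0]],[[0,88,-13],[0,0,0]],[[0,88,-13],[0,0,0]]])

```text
time_s: 9.1
tool_pos: [0.4696, 0.0443, 0.1887]
tool_rot: [-180.0, 0.0, 88.7]
force: [-0.5, -0.4, -3.7]
grip_width: 0.0099
```

```bash
python3 - <<'E'
from h import *
o=env.get_obs();print(o['time_s'],o['tool_pos'],o['tool_rot'],o['force'],o['wrist_torque'],o['grip_width'])
s=env.read_camera('scene');t=env.read_camera('top')
np.savez('s5.npz',**{k:s[k] for k in('image','camera_matrix','camera_from_world')})
# predicted tray features in scene
T=o['tool_pos'];yaw=np.radians(o['tool_rot'][2]-90);R=Ro.from_euler('z',yaw).as_matrix()
org=T-R@[.008,0,0];org[2]=T[2]-.042;print('org',org,yaw)
c0,s0=np.cos(-.02),np.sin(-.02);S=lambda x,y,z:np.array([.6412+c0*x-s0*y,-.0118+s0*x+c0*y,z])
x0,y0=205,140
c=cv2.resize(s['image'][y0:y0+140,x0:x0+130],None,fx=4.2,fy=4.2,interpolation=cv2.INTER_CUBIC)
def dot(X,col):
    k=proj(s,X)[0];cv2.circle(c,tuple(int(v) for v in (k-[x0,y0])*4.2+1.6),2,col,-1)
for l in[(.054,.035,.064),(.054,-.035,.064),(.054,.035,.038),(.054,-.035,.038),(-.04,-.038,.06),(-.04,.038,.06),(.04,.038,0)]:dot(org+R@l,(255,0,0))
for y in(.0366,.0446,.0526):dot(S(.003,y,.15),(255,0,255))
for y in(.005,.08):dot(S(.003,y,.15),(0,255,0))
save('s5.png',c)
E
```

```text
9.1 [0.4696 0.0443 0.1887] [-179.9524    0.0081   88.7156] [-0.4783 -0.3888 -3.6632] [-0.0307 -0.0921 -0.0298] 0.009852400608118619
org [0.4616 0.0445 0.1467] -0.0224162598435038
```

View pics/s5.png

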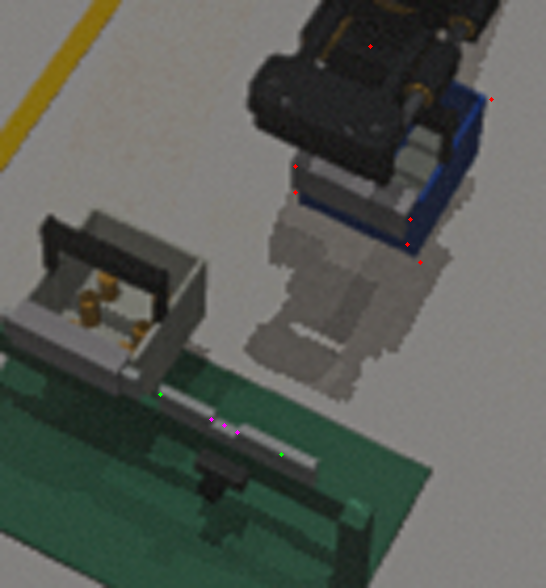

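The tray's predicted corners match the picture within about 2 mm. The notch gap is centred near (227,424), so at stand y ≈ 46 mm. I'll approach at y ≈ 62 with the lip above the bar.

Request:
apply_moves(targets=[[[25,7,-5],[0,0,0]],[[60,7,-12],[0,0,0]],[[90,7,-20],[0,0,0]],[[110,7,-20],[0,0,0]],[[122,7,-20],[0,0,0]],[[128,7,-20],[0,0,0]],[[128,7,-20],[0,0,0]],[[128,7,-20],[0,0,0]]])

```text
time_s: 10.0
tool_pos: [0.597, 0.0529, 0.1694]
tool_rot: [-180.0, 0.0, 88.9]
force: [-0.5, -0.3, -2.3]
grip_width: 0.0097
```

Request:
apply_moves(targets=[[[1,0,0],[0,0,0]],[[2,0,0],[0,0,0]],[[3,0,0],[0,0,0]],[[4,0,0],[0,0,0]],[[5,0,0],[0,0,0]],[[5,0,0],[0,0,0]],[[5,0,0],[0,0,0]]])

```text
time_s: 10.7
tool_pos: [0.6027, 0.0529, 0.169]
tool_rot: [-180.0, -0.0, 88.9]
force: [0.2, -0.4, -2.4]
grip_width: 0.0098
```

Request:
apply_moves(targets=[[[1,0,0],[0,0,0]],[[2,0,0],[0,0,0]],[[2,0,0],[0,0,0]],[[2,0,0],[0,0,0]]])

```text
time_s: 11.1
tool_pos: [0.6047, 0.0529, 0.1691]
tool_rot: [-180.0, -0.0, 88.9]
force: [0.0, -0.1, -2.9]
grip_width: 0.0096
```

Request:
apply_moves(targets=[[[1,0,0],[0,0,0]],[[1,0,0],[0,0,0]],[[1,0,0],[0,0,0]]])

```text
time_s: 11.4
tool_pos: [0.6057, 0.0529, 0.1691]
tool_rot: [180.0, 0.0, 88.9]
force: [0.0, 0.2, -3.2]
grip_width: 0.0094
```

Request:
apply_moves(targets=[[[1,0,0],[0,0,0]],[[1,0,0],[0,0,0]],[[1,0,0],[0,0,0]]])

```text
time_s: 11.7
tool_pos: [0.6067, 0.0529, 0.1691]
tool_rot: [180.0, 0.0, 88.9]
force: [-0.2, -0.6, -2.9]
grip_width: 0.0097
```

Request:
apply_moves(targets=[[[1,0,0],[0,0,0]],[[1,0,0],[0,0,0]],[[1,0,0],[0,0,0]]])

```text
time_s: 12.0
tool_pos: [0.6078, 0.0529, 0.1691]
tool_rot: [180.0, -0.0, 88.9]
force: [-0.1, 0.4, -1.9]
grip_width: 0.0093
```

Request:
apply_moves(targets=[[[1,0,0],[0,0,0]],[[1,0,0],[0,0,0]],[[1,0,0],[0,0,0]]])

```text
time_s: 12.3
tool_pos: [0.6084, 0.0529, 0.169]
tool_rot: [-180.0, 0.0, 88.9]
force: [-1.9, -0.9, -2.7]
grip_width: 0.0099
```

Request:
apply_moves(targets=[[[1,0,0],[0,0,0]],[[1,0,0],[0,0,0]],[[1,0,0],[0,0,0]]])

```text
time_s: 12.6
tool_pos: [0.6091, 0.0528, 0.1689]
tool_rot: [-179.9, 0.0, 88.9]
force: [-3.4, -0.4, -2.1]
grip_width: 0.0094
```

Request:
apply_moves(targets=[[[0.5,0,0],[0,0,0]],[[0.5,0,0],[0,0,0]],[[0.5,0,0],[0,0,0]]])

```text
time_s: 12.9
tool_pos: [0.6095, 0.0528, 0.1689]
tool_rot: [-179.9, 0.0, 88.9]
force: [-4.6, -1.0, -1.1]
grip_width: 0.0098
```

Contact begins at TCP x ≈ 0.608 (expected 0.6074). I'll back off 5 mm from the commanded pose to centre the channel, then lower.

Request:
apply_moves(targets=[[[-5,0,0],[0,0,0]],[[-5,0,0],[0,0,0]],[[-5,0,-4],[0,0,0]],[[-5,0,-9],[0,0,0]],[[-5,0,-14],[0,0,0]],[[-5,0,-18],[0,0,0]],[[-5,0,-18],[0,0,0]],[[-5,0,-18],[0,0,0]]])

```text
time_s: 13.7
tool_pos: [0.6052, 0.0529, 0.1509]
tool_rot: [-180.0, -0.0, 88.9]
force: [0.2, -0.3, -2.0]
grip_width: 0.0097
```

Request:
apply_moves(targets=[[[0,0,-2],[0,0,0]],[[0,0,-4],[0,0,0]],[[0,0,-6],[0,0,0]],[[0,0,-8],[0,0,0]],[[0,0,-8],[0,0,0]],[[0,0,-8],[0,0,0]]])

```text
time_s: 14.3
tool_pos: [0.6052, 0.0529, 0.1431]
tool_rot: [180.0, 0.0, 88.9]
force: [-0.1, 0.3, -2.9]
grip_width: 0.0098
```

Request:
apply_moves(targets=[[[0,0,-1],[0,0,0]],[[0,0,-2],[0,0,0]],[[0,0,-2],[0,0,0]],[[0,0,-2],[0,0,0]]])

```text
time_s: 14.7
tool_pos: [0.6052, 0.0529, 0.1411]
tool_rot: [180.0, 0.0, 88.9]
force: [0.2, -0.5, -2.4]
grip_width: 0.0098
```

Request:
apply_moves(targets=[[[0,0,-1],[0,0,0]],[[0,0,-2],[0,0,0]],[[0,0,-2],[0,0,0]],[[0,0,-2],[0,0,0]]])

```text
time_s: 15.1
tool_pos: [0.6052, 0.0529, 0.1391]
tool_rot: [-180.0, 0.0, 88.9]
force: [-0.7, -0.4, -3.5]
grip_width: 0.0094
```

Request:
apply_moves(targets=[[[0,0,-1],[0,0,0]],[[0,0,-2],[0,0,0]],[[0,0,-2],[0,0,0]],[[0,0,-2],[0,0,0]]])

```text
time_s: 15.5
tool_pos: [0.6052, 0.0529, 0.1374]
tool_rot: [180.0, 0.0, 88.9]
force: [-1.2, 0.7, 0.3]
grip_width: 0.0098
```

Request:
apply_moves(targets=[[[0,0,-1],[0,0,0]],[[0,0,-2],[0,0,0]],[[0,0,-2],[0,0,0]],[[0,0,-2],[0,0,0]]])

```text
time_s: 15.9
tool_pos: [0.6052, 0.053, 0.1355]
tool_rot: [180.0, 0.0, 88.9]
force: [-3.3, -0.3, 3.1]
grip_width: 0.0094
```

Tooth on the bar's edge at the predicted height, press ≈ 5.5 N. Now sliding towards −y.

Request:
apply_moves(targets=[[[-1,-1,0],[0,0,0]],[[-1,-2,0],[0,0,0]],[[-1,-4,0],[0,0,0]],[[-1,-6,0],[0,0,0]],[[-1,-8,0],[0,0,0]],[[-1,-8,0],[0,0,0]]])

```text
time_s: 16.5
tool_pos: [0.6046, 0.0449, 0.1353]
tool_rot: [179.9, -0.0, 88.8]
force: [-0.1, 3.8, 3.1]
grip_width: 0.0096
```

Request:
apply_moves(targets=[[[0,-1,0],[0,0,0]],[[0,-2,0],[0,0,0]],[[0,-3,0],[0,0,0]],[[0,-4,0],[0,0,0]],[[0,-4,0],[0,0,0]]])

```text
time_s: 17.0
tool_pos: [0.6042, 0.0406, 0.1351]
tool_rot: [-180.0, 0.0, 88.8]
force: [0.5, 4.4, 3.1]
grip_width: 0.0096
```

Request:
apply_moves(targets=[[[0,-1,0],[0,0,0]],[[0,-2,0],[0,0,0]],[[0,-2,0],[0,0,0]]])

```text
time_s: 17.3
tool_pos: [0.6032, 0.0361, 0.1336]
tool_rot: [-179.8, 0.2, 88.7]
force: [0.7, -0.4, -3.0]
grip_width: 0.0094
```

The tooth dropped: vertical press and sideways drag both vanished at stand y ≈ 47 mm, as seen in the picture. Lower on to the bridge.

Request:
apply_moves(targets=[[[0,0,-1],[0,0,0]],[[0,0,-2],[0,0,0]],[[0,0,-2],[0,0,0]],[[0,0,-2],[0,0,0]]])

```text
time_s: 17.7
tool_pos: [0.6037, 0.0385, 0.1326]
tool_rot: [-179.9, 0.0, 88.8]
force: [0.6, -0.4, -3.1]
grip_width: 0.0098
```

Request:
apply_moves(targets=[[[0,0,-1],[0,0,0]],[[0,0,-2],[0,0,0]],[[0,0,-2],[0,0,0]],[[0,0,-2],[0,0,0]]])

```text
time_s: 18.1
tool_pos: [0.6041, 0.0389, 0.1312]
tool_rot: [-180.0, 0.0, 88.9]
force: [-1.1, -0.7, -1.6]
grip_width: 0.01
```

Request:
apply_moves(targets=[[[0.5,0,-1],[0,0,0]],[[0.5,0,-2],[0,0,0]],[[0.5,0,-2],[0,0,0]],[[0.5,0,-2],[0,0,0]]])

```text
time_s: 18.5
tool_pos: [0.6046, 0.039, 0.1294]
tool_rot: [-180.0, 0.0, 88.9]
force: [-3.5, 0.1, 2.0]
grip_width: 0.0098
```

```bash
python3 - <<'E'
from h import *
o=env.get_obs();print(o['time_s'],o['tool_pos'],o['tool_rot'],o['force'],o['wrist_torque'])
s=env.read_camera('scene');x0,y0=190,140
np.savez('s6.npz',**{k:s[k] for k in('image','camera_matrix','camera_from_world')})
save('s6.png',cv2.resize(s['image'][y0:y0+110,x0:x0+140],None,fx=5,fy=5,interpolation=cv2.INTER_CUBIC))
E
```

```text
18.5 [0.6046 0.039  0.1294] [-179.9993    0.0095   88.8588] [-3.4628  0.0529  1.9533] [-0.0561  0.4485  0.0106]
```

View pics/s6.png

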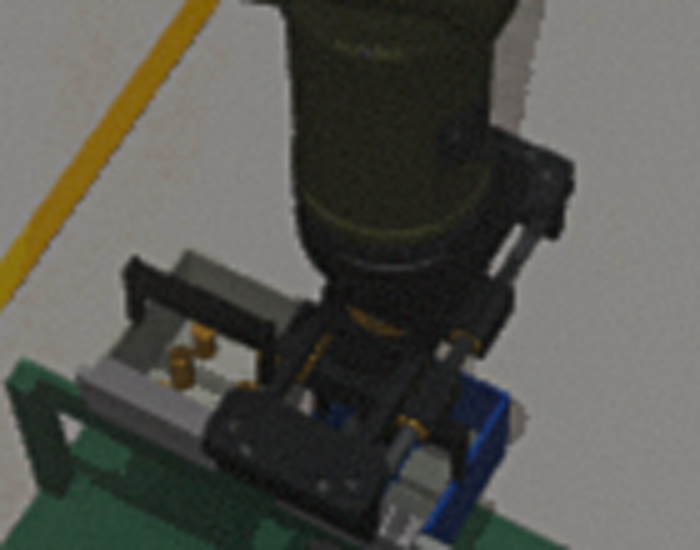

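The blue tray is hooked over the bar at right (lip near (415,525)) and the white tray looks unmoved at left. The height shows the bridge on the bar. I'll ease the press, then open.

Request:
apply_moves(targets=[[[-0.5,0,1.5],[0,0,0]],[[-0.5,0,1.5],[0,0,0]],[[-0.5,0,1.5],[0,0,0]]])

```text
time_s: 18.85
tool_pos: [0.6046, 0.0389, 0.1305]
tool_rot: [180.0, -0.0, 88.9]
force: [1.2, 0.4, -1.4]
grip_width: 0.0099
```

Request:
apply_moves(targets=[[[0,0,0],[0,0,0]],[[0,0,0],[0,0,0]],[[0,0,0],[0,0,0]],[[0,0,0],[0,0,0]],[[0,0,0],[0,0,0]],[[0,0,0],[0,0,0]],[[0,0,0],[0,0,0]],[[0,0,0],[0,0,0]]], hand=60)

```text
time_s: 19.65
tool_pos: [0.6042, 0.0389, 0.1306]
tool_rot: [180.0, 0.0, 88.9]
force: [0.3, -0.8, -0.3]
grip_width: 0.0583
```

Request:
apply_moves(targets=[[[0,0,5],[0,0,0]],[[0,0,15],[0,0,0]],[[0,0,30],[0,0,0]],[[0,0,60],[0,0,0]],[[0,0,100],[0,0,0]],[[0,0,130],[0,0,0]],[[0,0,130],[0,0,0]]])

```text
time_s: 20.35
tool_pos: [0.607, 0.0399, 0.2674]
tool_rot: [179.4, -0.0, 88.9]
force: [-0.7, 0.8, -0.6]
grip_width: 0.0602
```

Request:
apply_moves(targets=[[[-45,20,0],[0,0,0]],[[-90,40,0],[0,0,0]],[[-130,60,0],[0,0,0]],[[-130,100,0],[0,0,0]],[[-130,145,0],[0,0,0]],[[-130,180,0],[0,0,0]],[[-130,180,0],[0,0,0]]])

```text
time_s: 21.05
tool_pos: [0.4722, 0.2252, 0.2616]
tool_rot: [180.0, -0.2, 89.4]
force: [0.0, -0.2, -0.4]
grip_width: 0.0598
```

```bash
python3 - <<'E'
from h import *
o=env.get_obs();print(o['time_s'],o['tool_pos'],o['force'])
s=env.read_camera('scene');t=env.read_camera('top')
np.savez('s7.npz',**{k:s[k] for k in('image','camera_matrix','camera_from_world')})
np.savez('t7.npz',**{k:t[k] for k in('image','camera_matrix','camera_from_world')})
for n,q,p in(('scene',s,'scene.npz'),('top',t,'top.npz')):
  for k in('hung_tray','yellow_tray','blue_tray'):
    print(n,k,[(round(r['conf'],2),r['rect']) for r in env.regions_of(q,k)][:1])
f=lambda im,x0,y0,x1,y1,S:cv2.resize(im[y0:y1,x0:x1],S,interpolation=cv2.INTER_CUBIC)
save('f7.png',np.hstack([f(s['image'],190,170,300,270,(440,400)),f(t['image'],230,145,320,225,(360,400))]))
E
```

```text
21.05 [0.4722 0.2252 0.2616] [ 0.03   -0.2139 -0.405 ]
scene hung_tray [(0.62, [207.9, 189.3, 253.9, 231.2])]
scene yellow_tray [(0.94, [377.7, 216.5, 426.1, 265.8])]
scene blue_tray [(0.57, [248.5, 208.7, 294.7, 252.7])]
top hung_tray [(0.78, [280.9, 159.9, 314.6, 193.8])]
top yellow_tray []
top blue_tray [(0.84, [241.3, 157.0, 270.1, 203.4])]
```

View pics/f7.png

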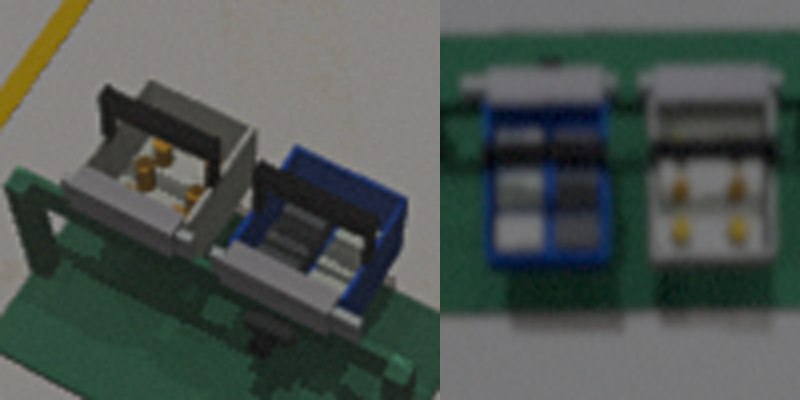

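```bash
python3 - <<'E'
from h import *
s=dict(np.load('s7.npz'));S0=np.array([.6412,-.0118,0]);R=Ro.from_euler('z',-.02).as_matrix()
P=lambda yo,z,l:(proj(s,S0+R@(np.array([-.0455,yo,z])+l))[0]-[190,170])*4+1.5
for n,yo in(('white',-.054),('blue',.049)):
  for z in(.09,.097): print(n,z,*[P(yo,z,np.array(l)).round(1) for l in([.054,.035,.064],[.054,-.035,.064],[-.04,.038,.06],[-.04,-.038,.06])])
a,b=np.load('scene.npz')['image'],s['image']
f=lambda i:i[188:212,205:240].astype(np.float32).mean(2)
print('white shift px',cv2.phaseCorrelate(f(a),f(b)))
g=lambda i:i[210:270,370:435].astype(np.float32).mean(2)
print('yellow shift px',cv2.phaseCorrelate(g(a),g(b)))
c=cv2.resize(b[170:270,190:300],(770,600) if 0 else (660,600),interpolation=cv2.INTER_CUBIC)
for yo,z,col in((-.054,.09,(255,0,0)),(.049,.09,(255,0,0)),(.049,.097,(0,255,0))):
  for l in([.054,.035,.064],[.054,-.035,.064],[-.04,.038,.06],[-.04,-.038,.06]):
    k=(proj(s,S0+R@(np.array([-.0455,yo,z])+l))[0]-[190,170])*6+2.5;cv2.circle(c,tuple(k.astype(int)),2,col,-1)
save('v8.png',c)
E
```

```text
white 0.09 [171.6 241.8] [ 68.1 190.1] [258.2 123. ] [148.9  70.9]
white 0.097 [170.7 236.2] [ 66.6 184.3] [257.8 117. ] [147.9  64.7]
blue 0.09 [329.9 320.9] [221.5 266.7] [412.1 196.3] [297.9 141.9]
blue 0.097 [329.8 315.6] [220.9 261.3] [412.6 190.5] [297.7 135.9]
white shift px ((0.030559918671055897, -0.011784050247818811), 0.9991580601091739)
yellow shift px ((-0.011955056395507313, -0.052244675911044425), 0.8488155148647449)
```

View pics/v8.png

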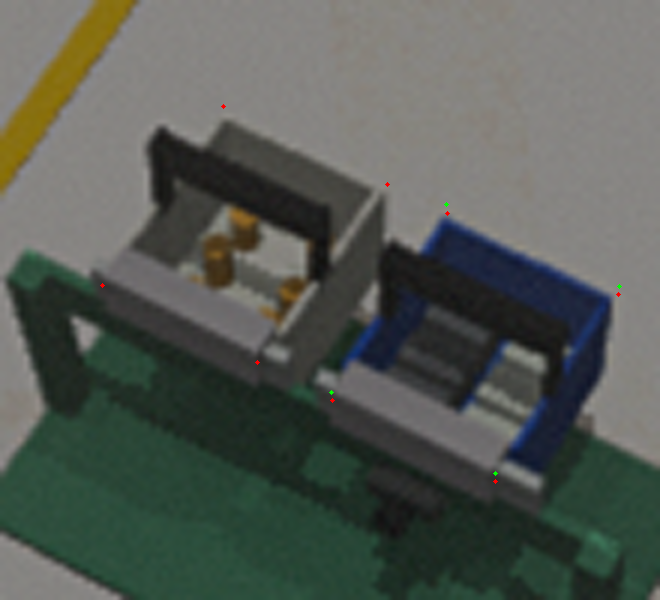

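```bash
python3 - <<'E'
from h import *
s=dict(np.load('s7.npz'));S0=np.array([.6412,-.0118,0]);R=Ro.from_euler('z',-.02).as_matrix()
L=dict(hl=[.008,-1,.1],hr=[.008,1,.1],fl=[-.04,-.038,.06],fr=[-.04,.038,.06],bl=[.04,-.035,.064],br=[.04,.035,.064])
W=dict(hl=(160,128),hr=(330,208),fl=(226,121),fr=(384,192),bl=(125,247),br=(283,330))
B=dict(hl=(388,242),hr=(570,325),fl=(446,220),fr=(610,300),bl=(355,362),br=(515,437))
hk=np.array([.0455,0,.06])
for n,O in(('white',W),('blue',B)):
  def f(q):
    Y=Ro.from_euler('y',q[2]).as_matrix();r=[]
    for k,(u,v) in O.items():
      l=np.array(L[k]);l[1]*=.04 if abs(l[1])==1 else 1
      r+=list(proj(s,S0+R@(np.array([q[3],q[0],q[1]])+Y@(l-hk)))[0]-[190+(u-2.5)/6,170+(v-2.5)/6])
    return r+[q[3]/.002,(abs(q[2])-.1)/.05]
  for l0 in(.1,-.1):
    r=least_squares(f,[-.05 if n=='white' else .05,.15,l0,0],x_scale=[.01,.01,.1,.01]);print(n,'y,hookz,lean,x',r.x,r.cost)
o=env.get_obs();print(o['time_s'])
E
```

```text
white y,hookz,lean,x [-0.053   0.1579 -0.1533 -0.0004] 3.7456103811730093
white y,hookz,lean,x [-0.053   0.1579 -0.1533 -0.0004] 3.7456103811735812
blue y,hookz,lean,x [ 0.0483  0.1577 -0.1413 -0.0007] 2.4039751063876853
blue y,hookz,lean,x [ 0.0483  0.1577 -0.1413 -0.0007] 2.4039751063879926
21.45
```

Fitted the same way, both trays come out at the same hook height (0.2 mm apart), with similar lean. The white and yellow trays show image shifts under 0.06 px.

```bash
python3 -c "
from cell import env
print(env.sign_off())"
```

```text
the job is handed in; nothing more can be done
None
```

The blue tray is hanging on the free half of the stand with its tooth in the notch. I handed the job in after about 21.5 s of the 64 s; no verdict is reported.

- **Grasp:** the first try closed on nothing. The pictures showed the real finger tips about 32 mm behind the reported TCP. I went that much deeper and gripped the handle at 9.6 mm opening.
- **Hanging:** I found the bar's front with a light touch of about 4.6 N. I then backed off, lowered the tooth on to the edge and slid towards −y with about 6 N of press. The tooth dropped at stand y ≈ 47–50 mm, and the bridge then met the bar about 7 mm lower, as it should when home. I eased the press and let go.
- **Position check:** after release, the same fit to both trays put the blue hook level with the white tray's, at y ≈ 48 mm and with a similar lean. Their absolute hook height came out near 158 mm, not 150. The white tray, known to be seated, showed the same error, so I put it down to bias in the pixels I picked by hand.
- **Lean check:** the fitted lean was about 0.14 rad, against the 0.1 rad expected and the 0.2 rad limit. The white tray read about the same, at 0.15 rad.
- **Other trays:** the white and yellow trays shifted less than 0.06 px between the first and last scene pictures. The network did not find the yellow tray in the last top view, but found it in the scene view where it had been.

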